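# Reverse the ratchet and wind the dish press down

## Task

The dish press is still set to unwind: push the red direction lever on its ratchet handle over to its other side, then swing the handle back and forth until the pressure plate is fully down against its stop and clamps the petri dish. Leave the lever on that side, do not shift or knock over the wash bottle, the jar and the beaker that stand round the press (work in the part of the swing that they leave free), and let go of everything at the end.

Things in the scene. Friction and masses are not known exactly. Their poses are not given: they have to be found in the camera images.
- press: Grey screw press fixed to the bench: base 120 x 160 x 12 mm, columns at y +-64, crossbar 40 x 156 with its top 104 mm up, on it a 90 mm wheel (16 teeth, tops 121 mm up), over that the handle. Origin: centre of the base's underside; z (up) is the axis of screw, wheel and handle; unturned, x points away from the robot, y to its left; yaw up to 0.35 rad either way.
- handle (a joint): Handle angle h about the press's z, rad, end stops at +-0.95. At 0 it points along the press's -x; positive is clockwise from above, the grip post moving to the press's +y: post at (-0.14 cos h, 0.14 sin h) in the press's frame. Starts within +-0.28 and stays where left (friction 0.15 N m; driving the wheel takes 0.55 N m, 4 N at the post).
- grip_post (a point): Middle of the upright black post at the handle's end: round, 22 mm thick, from 148 to 196 mm above the bench; this point is 172 mm up, 140 mm from the press's axis. Below it is the steel handle bar, 20 mm wide, top 147 mm up. The post may be pushed from either side, straddled or gripped.
- pawl (a joint): Tilt of the red lever, rad, +-0.5, on a pin along the handle, 35 mm from the press's axis, 143 mm up. Top heavy: falls to the side it leans to, resting at 0.15 to 0.5. Negative (as found): leans toward the press's -y; negative swings raise the plate. Positive: leans to +y; positive swings lower it, the way back clicks free. Each stroke loses up to a tooth (0.39 rad). Under 1 N at the knob tips it.
- lever_knob (a point): Centre of the red ball (22 mm) on top of the direction lever, 51 mm from the lever's pin; leaning fully over it is about 188 mm above the bench and 24 mm to the side of the handle's centre line. The steel head plate of the handle below it has its top at 147 mm, the hub beside it at 155 mm.
- plate (a joint): Downward travel of the aluminium pressure plate, m: 0 at the top, 0.024 fully down at its stop, where the sprung blue pad under it (76 mm wide, 3 N) holds the dish. 6 mm per rad of wheel turn; the screw holds it where it is. Starts at 0 to 0.005. At the stop the handle cannot be swung farther in the driving direction.
- dish_mid (a point): Centre (half-way up) of the petri dish, 90 mm diameter, 15 mm tall, which lies loose on the press's base under the pad, between the columns. Nothing need be done to it.
- wash_bottle_mid (a point): White wash bottle beside the press (not the one far back), blue cap and spout, loose; body about 58 x 58 mm and 236 mm tall, with spout 284 mm; this point is on the body's centre line, 118 mm up. It stands to the left or right of the handle and blocks that end of its swing. Leave it alone.
- jar_mid (a point): Glass sample jar with black cap, 58 mm diameter, 76 mm tall, loose, standing on the other side of the handle, lower than the handle; this point is on its axis, 38 mm up. Leave it alone.
- beaker_mid (a point): Small glass beaker, 56 mm diameter, 70 mm tall, loose, beside the press on its -y side; this point is on its axis, 35 mm up. Leave it alone.
Things that resemble listed ones, but are neither listed nor needed, are in the scene too. What is shaped like the part that bears beaker_mid but orange or turquoise is not meant.

How it is judged:
By the outcome, as a careful person would: the job done as asked, in the order asked, and still so for the second after the job is handed in, with the robot touching nothing.
It also fails if it takes over 67 s, if anything falls off the work surface, if the arm or the gripper's body presses on something with over 40 N, if the wrist force passes 120 N, or if a joint passes its speed limit or range.

## Robot

A 7-joint arm with a two-finger parallel gripper is mounted at the origin on a cart in front of the work surface, level with it; the furniture and walls round the work are solid. World frame = base frame: x ahead of the robot, y to its left, z up, the work surface at z = 0. Lengths are in m, angles in rad, forces in N, time in s.
With the tool pointing down it reaches from about 0.4 to 0.85 m from the base axis. Payload 10.4 kg.
Tool frame: the origin (TCP) lies midway between the tips of the shut fingers; the grasp point (between the pads) lies 19 mm behind it; z points along the fingers, y is the line along which they close (so a half turn about z gives the same grasp; the last joint's range is limited). The gripper opens to 87 mm and grips with 3 to 60 N. Pads are 19 mm wide; open, the fingers measure 117 mm over their backs; the gripper's body (75 mm by 190 mm) begins 51 mm behind the grasp point.
Start: joints at [1.177, 0.332, -0.065, 1.46, 0.022, 1.35, -0.088], TCP at [0.226, -0.583, 0.223] pointing down, gripper open.
Joint ranges: [-2.6, 2.6], [-0.5, 2.12], [-1.47, 1.34], [0.16, 2.42], [-1.27, 4.41], [0.06, 2.06], [-2.6, 2.6]. Speed limits (rad/s): [2.22, 2.22, 2.79, 2.79, 3.14, 3.14, 3.14].

## Interface

Orientations are given as a unit quaternion [x, y, z, w].
In Python, from bench import r gives the robot as it stands.
- The arm moves only by the tool arm_command, never from a script. Its argument "moves" is one flat list of numbers, 4 for each row, row after row: the shift along the tool's x, y, z in cm, then the turn about the tool's z in degrees. A call has 1 to 12 rows; each row shifts and turns the commanded pose from where the row before left it, along the tool's axes as they then stand; what a row does not reach is not made up. A row lasts 1/12 s, in which the tool goes at most 41.7 mm and 7.16 degrees, less where a joint would pass 70% of its speed; a pose out of reach is approached as far as the arm can. A call with a gripper value outside its range is refused whole. "fingers" is the opening in per cent of the stroke, from 0 (shut) to 100 (fully open), set as the call begins (left out, the last holds). The fingers move at their own pace and stop on an object; "squeeze" is the grip in N (left out, the last holds). Time passes only in rows, so rows that do not move let the fingers close. It gives the time, the measured TCP pose, the force, the opening and the grip force at its end, in the units of the state.
- r.read_state(): the state, without advancing time (a new reading comes with each control period).
- r.camera(name): name is "side" or "top"; returns the picture (420x560x3 uint8, red, green, blue); there is no depth.
- r.camera_info(name): a dict with "fx", "fy", "cx", "cy" (pixels), "origin" and "attitude" of the camera in the world. Camera axes: x right, y up, looking along -z (the intrinsics and any distortion apply to the point x, -y, -z); pixel columns grow to the right and rows downward; lengths in m; the calibration is good to about 2 mm. A picture is of the moment at which its call begins. camera_info takes no time and is no camera call.
- r.close_job(): hands the job in; it is judged then, once.
The state is a dict: "time": time; "joint_positions": joint angles; "joint_vel": joint speeds; "joint_torque": joint torques, N m; "ee_pos": TCP position; "eef_rot": TCP orientation; "ft_force": force on the tool from outside, world axes, zero at the start; "torque": the same for the moment, N m; "width": finger opening in m; "grip_force": force on a finger pad.
Only numpy, scipy, OpenCV 4.12 (cv2) and the standard library are available. Lean on these libraries where they do the work, as an engineer would, in place of code of your own. Each camera call takes 0.05 s, during which the arm holds its last target. There are 200 camera calls.

## Working session

There is one attempt and no reset: what is moved stays moved. The work goes in short steps, Python scripts to look and compute and a tool call to move; the robot and the scene stay as the last step left them, time stands still between calls to the robot, and variables do not carry over. Pictures are saved under pics/ and viewed, at most 10 in all, crops included, and the job is handed in when it is done.

Besides the shell and the picture viewer there is one more tool, called as name(argument=value, ...), one argument or row to a line, values as JSON. arm_command: Moves the arm, as the interface text tells. Its arguments: {"type":"object","properties":{"moves":{"type":"array"},"fingers":{"type":"number"},"squeeze":{"type":"number"}},"required":["moves"]}

```bash
mkdir -p pics; ls; python3 - <<'E'
from bench import r
import cv2
for n in("side","top"):
    cv2.imwrite(f"pics/{n}0.png",r.camera(n)[:,:,::-1]); print(n,r.camera_info(n))
s=r.read_state();print({k:s[k] for k in("time","ee_pos","eef_rot","width","ft_force")})
E
```

```text
pics
side {'fx': 477.76809449223515, 'fy': 477.76809449223515, 'cx': 281.51632988008424, 'cy': 210.60424141647638, 'origin': array([0.54417529, 0.8306336 , 0.44101058]), 'attitude': array([-0.01335327,  0.56324004,  0.82602883, -0.01608457])}
top {'fx': 497.1030428674237, 'fy': 497.1030428674237, 'cx': 280.29599878628943, 'cy': 212.268102586923, 'origin': array([0.45635015, 0.03657471, 1.08103548]), 'attitude': array([-0.05476675,  0.04072198,  0.70740225, -0.70350862])}
{'time': 0.1, 'ee_pos': array([ 0.22635857, -0.58222376,  0.22183891]), 'eef_rot': array([ 9.82860765e-01,  1.84348432e-01, -1.42398935e-04, -5.92888535e-04]), 'width': 0.08720497896832125, 'ft_force': array([-0.2630245 , -0.45840059, -0.78475643])}
```

View pics/side0.png

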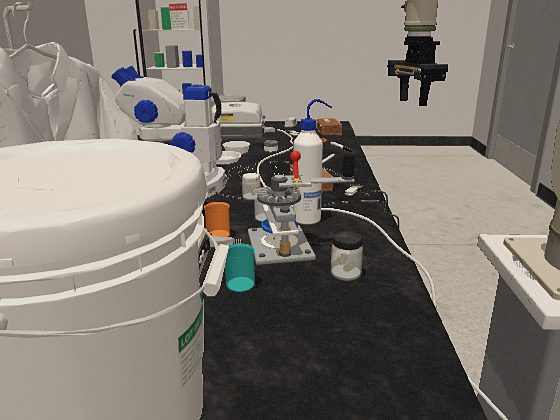

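View pics/top0.png

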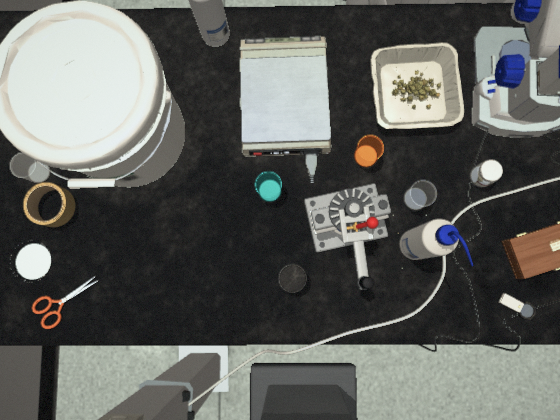

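The top view has +x up and +y to the left. It shows the press near (348,217), the post near (366,283), the knob near (372,222), the wash bottle near (430,238), the jar near (292,278) and the beaker near (420,195). The orange cup at (369,150) and the turquoise cup at (268,186) are decoys. The beaker meant is the clear one on the press's -y side. I'll confirm these in one enlarged crop.

```bash
python3 - <<'E'
import cv2
a=cv2.imread("pics/top0.png")[160:310,270:470]
cv2.imwrite("pics/c1.png",cv2.resize(a,None,fx=4,fy=4,interpolation=cv2.INTER_CUBIC))
E
```

```text
(no output)
```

View pics/c1.png

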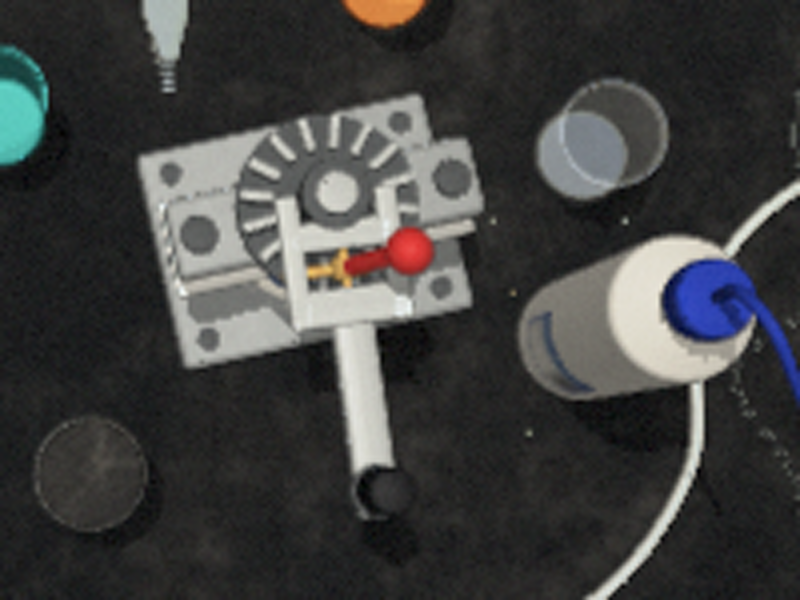

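The crop confirms it: the clear beaker is the one at (582,155), and the red knob at (410,250) leans to -y. The post top is at (390,490), the jar at (90,473), the bottle at (680,305) and the hub at (338,192).

```bash
cat > h.py <<'E'
import numpy as np
from scipy.spatial.transform import Rotation as R
from bench import r
def ray(n,u,v):
    c=r.camera_info(n); d=np.array([(u-c["cx"])/c["fx"],-(v-c["cy"])/c["fy"],-1])
    return c["origin"],R.from_quat(c["attitude"]).apply(d)
def at(n,u,v,z):
    o,d=ray(n,u,v); return o+d*(z-o[2])/d[2]
def proj(n,p):
    c=r.camera_info(n); q=R.from_quat(c["attitude"]).inv().apply(np.array(p)-c["origin"])
    return c["cx"]+c["fx"]*q[0]/-q[2], c["cy"]-c["fy"]*q[1]/-q[2]
E
python3 - <<'E'
from h import *
np.set_printoptions(precision=4,suppress=True)
f=lambda x,y,z:at("top",270+x/4,160+y/4,z)
P=dict(hub=f(338,192,.155),post=f(390,490,.196),knob=f(410,250,.188),bott=f(672,308,.236),bot0=f(568,342,.02),jar=f(90,473,.076),beak0=f(582,155,0),beak=f(617,132,.07))
for k,v in P.items(): print(k,v)
c=[f(*q,.012) for q in((140,157),(420,95),(185,368),(470,303))]
print("base ctr",np.mean(c,0)); e=c[0]-c[1];e2=c[2]-c[3];print(np.hypot(*e[:2]),np.arctan2(-e[0],e[1]),np.arctan2(-e2[0],e2[1]))
for n in P: print(n,proj("side",P[n]))
print(np.linalg.norm(P["post"][:2]-P["hub"][:2]))
print(R.from_quat(r.read_state()["eef_rot"]).as_matrix())
E
```

```text
hub [ 0.5895 -0.0846  0.155 ]
post [ 0.4512 -0.0988  0.196 ]
knob [ 0.5581 -0.112   0.188 ]
bott [ 0.5272 -0.2138  0.236 ]
bot0 [ 0.5275 -0.2221  0.02  ]
jar [0.4595 0.0324 0.076 ]
beak0 [ 0.6313 -0.2386  0.    ]
beak [ 0.6318 -0.2391  0.07  ]
base ctr [ 0.5894 -0.0843  0.012 ]
0.15633281239705304 0.21318335815092976 0.2184516229737037
hub (np.float64(278.5072784612813), np.float64(176.51277776576836))
post (np.float64(348.1785946571847), np.float64(155.25196698500235))
knob (np.float64(294.48151738096544), np.float64(157.0571245694762))
bott (np.float64(309.49376942188724), np.float64(123.70696746643456))
bot0 (np.float64(307.7139928767693), np.float64(213.93266212141154))
jar (np.float64(346.83724469569364), np.float64(237.67089939813147))
beak0 (np.float64(264.704780884152), np.float64(218.54463483988437))
beak (np.float64(264.0212989565331), np.float64(191.1820761374928))
0.13902518293255664
[[ 0.932   0.3624 -0.0005]
 [ 0.3624 -0.932   0.0011]
 [-0.0001 -0.0012 -1.    ]]
```

The two views agree. The press axis is at (0.5895, -0.0845) with yaw 0.216, the handle is at h≈0.11, and the hub-to-post distance is 139 mm. Next I raise the tool, turn it in line with the handle and go above the -y side of the knob.

arm_command(
  moves=[0, 0, -4, 0, 0, 0, -4, 0, 0, 0, -4, 0, 0, 0, 0, -7, 0, 0, 0, -7, 0, 0, 0, -7, 0, 0, 0, -7, 0, 0, 0, -7, 0, 0, 0, -7, 0, 0, 0, -7, 0, 0, 0, -7, 0, 0, 0, -7],
  fingers=0,
  squeeze=20,
)

```text
time: 1.1
ee_pos: [0.2264, -0.5824, 0.3421]
eef_rot: [0.74, 0.673, 0.0, -0.0]
ft_force: [0.1, 0.1, 0.1]
width: 0.015
grip_force: 0.0
```

arm_command(
  moves=[0, 0, 0, -5.8, 0, 0, 0, -5.8, 2.9, 2.6, 0, 0, 2.9, 2.6, 0, 0, 2.9, 2.6, 0, 0, 2.9, 2.6, 0, 0, 2.9, 2.6, 0, 0, 2.9, 2.6, 0, 0, 2.9, 2.6, 0, 0, 2.9, 2.6, 0, 0, 2.9, 2.6, 0, 0, 0, 0, 0, 0],
)

```text
time: 2.1
ee_pos: [0.4373, -0.2912, 0.3428]
eef_rot: [0.666, 0.746, 0.001, 0.0]
ft_force: [-0.0, 0.9, -0.3]
width: 0.0003
grip_force: 0.0
```

```bash
cat >> h.py <<'E'
AX=np.array([.5895,-.0845]); YAW=.216
def st():
    s=r.read_state(); M=R.from_quat(s["eef_rot"]).as_matrix()
    print("t",s["time"],"p",np.round(s["ee_pos"],4),"yaz",np.degrees(np.arctan2(M[1,1],M[0,1])).round(1),"F",np.round(s["ft_force"],1),"w",round(s["width"],4),"g",s["grip_force"])
    return s["ee_pos"],M
def to(t):
    p,M=st(); print("tool cm to target",np.round(M.T@(np.array(t)-p)*100,2))
E
python3 -c "
from h import *
to([.5546,-.143,.182])"
```

```text
t 2.1 p [ 0.4373 -0.2912  0.3428] yaz 6.5 F [-0.   0.9 -0.3] w 0.0003 g 0.0
tool cm to target [13.37 13.29 16.13]
```

arm_command(
  moves=[2.67, 2.66, 0, 0, 2.67, 2.66, 0, 0, 2.67, 2.66, 0, 0, 2.67, 2.66, 0, 0, 2.67, 2.66, 0, 0, 0, 0, 3, 0, 0, 0, 3, 0, 0, 0, 3, 0, 0, 0, 0, 0, 0, 0, 0, 0],
)

```text
time: 2.93
ee_pos: [0.5505, -0.1529, 0.2519]
eef_rot: [0.67, 0.742, -0.001, -0.001]
ft_force: [-0.4, 0.3, 1.8]
width: 0.0006
grip_force: 0.0
```

```bash
python3 -c "
from h import *
import cv2
to([.5546,-.143,.182])
a=r.camera('top')[160:310,270:470,::-1];b=r.camera('side')[90:240,220:420,::-1]
f=lambda x:cv2.resize(x,None,fx=3,fy=3,interpolation=cv2.INTER_CUBIC)
cv2.imwrite('pics/c2.png',f(b))
"
```

```text
t 2.9333 p [ 0.5505 -0.1529  0.2519] yaz 5.8 F [-0.4  0.3  1.8] w 0.0006 g 0.0
tool cm to target [0.94 0.52 6.99]
```

View pics/c2.png

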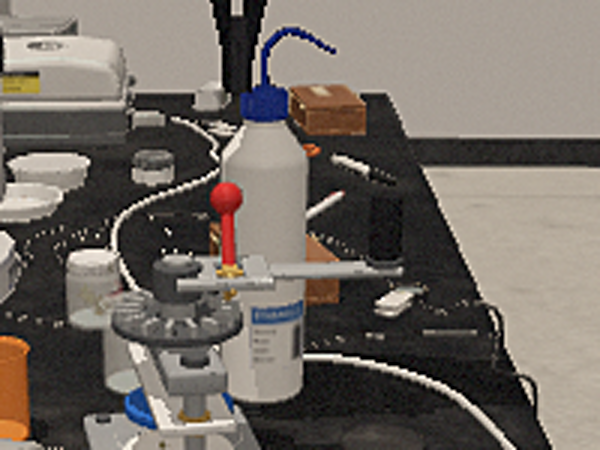

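The side view shows the fingers at (238,90), above and behind the red knob at (227,197), clear of the bottle cap at (265,100). I shift, then descend beside the knob.

arm_command(
  moves=[0.94, 0.5, 0, 0, 0, 0, 0, 0, 0, 0, 1.5, 0, 0, 0, 1.5, 0, 0, 0, 1.5, 0, 0, 0, 1.5, 0, 0, 0, 0.9, 0, 0, 0, 0, 0, 0, 0, 0, 0],
)

```text
time: 3.78
ee_pos: [0.5557, -0.1426, 0.1842]
eef_rot: [0.67, 0.742, 0.0, 0.0]
ft_force: [-0.4, 1.0, 0.5]
width: 0.0004
grip_force: 0.0
```

arm_command(
  moves=[1, 0, 0, 0, 1, 0, 0, 0, 1, 0, 0, 0, 1, 0, 0, 0, 1, 0, 0, 0, 0.5, 0, 0, 0, 0, 0, 0, 0, 0, 0, 0, 0],
)

```text
time: 4.45
ee_pos: [0.5499, -0.088, 0.1836]
eef_rot: [0.67, 0.742, -0.0, 0.0]
ft_force: [0.1, -1.5, -0.5]
width: 0.0006
grip_force: 0.0
```

```bash
python3 -c "
from h import *
import cv2
to([.5546,-.0881,.182])
b=r.camera('side')[90:240,220:420,::-1]
cv2.imwrite('pics/c3.png',cv2.resize(b,None,fx=3,fy=3,interpolation=cv2.INTER_CUBIC))
"
```

```text
t 4.45 p [ 0.5499 -0.088   0.1836] yaz 5.9 F [ 0.1 -1.5 -0.5] w 0.0006 g 0.0
tool cm to target [-0.06  0.47  0.16]
```

View pics/c3.png

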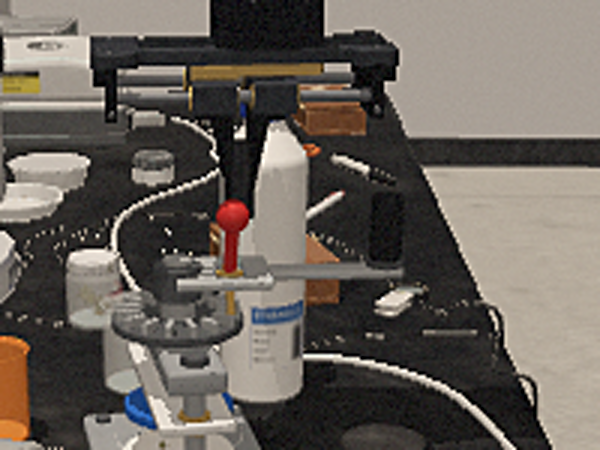

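The knob has flipped: it is now at (232,215), nearer the camera, so on the +y side. I back off, lift, open and go over the post.

arm_command(
  moves=[-1, 0, 0, 0, 0, 0, -2.5, 0, 0, 0, -2.5, 0, 0, 0, -2.5, 0, 0.2, -2, 0, 0, 0.2, -2, 0, 0, 0.2, -2, 0, 0, 0.2, -2, 0, 0, 0.15, -1.94, 0, 0, 0, 0, 0, 0, 0, 0, 0, 0],
  fingers=100,
)

```text
time: 5.42
ee_pos: [0.4507, -0.1001, 0.259]
eef_rot: [0.671, 0.742, -0.0, 0.001]
ft_force: [1.4, -0.6, -0.6]
width: 0.0656
grip_force: 0.0
```

```bash
python3 -c "
from h import *
import cv2
to([.4512,-.0988,.162])
b=r.camera('top')[170:320,270:470,::-1]
cv2.imwrite('pics/c4.png',cv2.resize(b,None,fx=3,fy=3,interpolation=cv2.INTER_CUBIC))
"
```

```text
t 5.4167 p [ 0.4507 -0.1001  0.259 ] yaz 5.7 F [ 1.4 -0.6 -0.6] w 0.0656 g 0.0
tool cm to target [0.14 0.05 9.7 ]
```

View pics/c4.png

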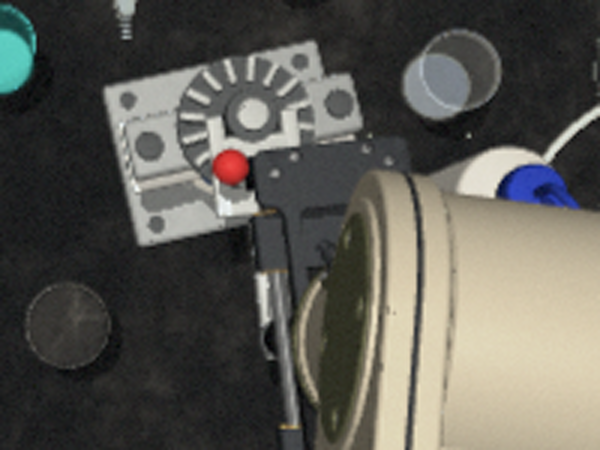

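The knob is at (232,167), now on the +y side, and the handle hasn't moved. I descend around the post and grip it.

arm_command(
  moves=[0.14, 0, 1.5, 0, 0, 0, 1.5, 0, 0, 0, 2, 0, 0, 0, 2, 0, 0, 0, 1.6, 0, 0, 0, 1, 0, 0, 0, 0, 0],
  fingers=100,
)

```text
time: 6.05
ee_pos: [0.4504, -0.0972, 0.1606]
eef_rot: [0.67, 0.742, -0.0, -0.002]
ft_force: [0.1, 0.1, 0.5]
width: 0.0872
grip_force: 0.0
```

arm_command(
  moves=[0, 0, 0, 0, 0, 0, 0, 0, 0, 0, 0, 0, 0, 0, 0, 0, 0, 0, 0, 0, 0, 0, 0, 0, 0, 0, 0, 0, 0, 0, 0, 0],
  fingers=0,
  squeeze=25,
)

```text
time: 6.72
ee_pos: [0.4509, -0.0974, 0.1627]
eef_rot: [0.67, 0.742, -0.0, 0.0]
ft_force: [-0.2, 0.9, 0.0]
width: 0.0416
grip_force: 0.0
```

arm_command(
  moves=[0, 0, 0, 0, 0, 0, 0, 0, 0, 0, 0, 0, 0, 0, 0, 0, 0, 0, 0, 0, 0, 0, 0, 0],
)

```text
time: 7.22
ee_pos: [0.4512, -0.0973, 0.1626]
eef_rot: [0.67, 0.742, 0.0, 0.0]
ft_force: [5.2, 0.2, -2.5]
width: 0.0211
grip_force: 25.0
```

It is gripped at 21 mm. First driving stroke: +0.7 rad, as an arc of 0.1 rad rows.

arm_command(
  moves=[1.4, 0.07, 0, 5.73, 1.4, 0.07, 0, 5.73, 1.4, 0.07, 0, 5.73, 1.4, 0.07, 0, 5.73, 1.4, 0.07, 0, 5.73, 1.4, 0.07, 0, 5.73, 1.4, 0.07, 0, 5.73, 0, 0, 0, 0, 0, 0, 0, 0],
)

```text
time: 7.97
ee_pos: [0.4745, -0.004, 0.1626]
eef_rot: [0.884, 0.468, -0.0, -0.0]
ft_force: [1.7, -1.1, 0.1]
width: 0.0215
grip_force: 25.0
```

```bash
cat >> h.py <<'E'
def hh():
    p,M=st(); d=p[:2]-AX; print("h",np.arctan2(d[1],-d[0])+YAW,"R",np.hypot(*d),"tool h",-np.arctan2(M[1,1],M[0,1])+YAW, "Ftool",np.round(M.T@r.read_state()["ft_force"],1))
E
python3 -c "
from h import *
hh()"
```

```text
t 7.9667 p [ 0.4745 -0.004   0.1626] yaz -34.2 F [ 1.7 -1.1  0.1] w 0.0215 g 24.999669352546334
h 0.8269584437734945 R 0.14034496938759525 tool h 0.8124797986337022 Ftool [ 0.1  2.  -0.1]
```

The arc tracks well. Return stroke to h≈-0.29, which leaves about 18 mm to the bottle.

arm_command(
  moves=[-1.3, 0.06, 0, -5.33, -1.3, 0.06, 0, -5.33, -1.3, 0.06, 0, -5.33, -1.3, 0.06, 0, -5.33, -1.3, 0.06, 0, -5.33, -1.3, 0.06, 0, -5.33, -1.3, 0.06, 0, -5.33, -1.3, 0.06, 0, -5.33, -1.3, 0.06, 0, -5.33, -1.3, 0.06, 0, -5.33, -1.3, 0.06, 0, -5.33, -1.3, 0.06, 0, -5.33],
)

```text
time: 8.97
ee_pos: [0.469, -0.1522, 0.1626]
eef_rot: [0.499, 0.866, 0.001, 0.0]
ft_force: [7.1, 4.9, -4.0]
width: 0.021
grip_force: 25.0
```

arm_command(
  moves=[0, 0, 0, 0, 0, 0, 0, 0],
)

```text
time: 9.13
ee_pos: [0.4691, -0.1524, 0.1626]
eef_rot: [0.501, 0.865, 0.001, 0.0]
ft_force: [5.6, 1.1, -2.4]
width: 0.0212
grip_force: 25.0
```

```bash
python3 -c "
from h import *
import cv2
hh()
b=r.camera('side')[60:300,200:400,::-1]
cv2.imwrite('pics/c5.png',cv2.resize(b,None,fx=2.5,fy=2.5,interpolation=cv2.INTER_CUBIC))"
```

```text
t 9.1333 p [ 0.4691 -0.1524  0.1626] yaz 29.8 F [ 5.6  1.1 -2.4] w 0.0212 g 25.005866610445082
h -0.29757707943159273 R 0.13819628023102015 tool h -0.3042459949347379 Ftool [-1.9  5.4  2.4]
```

View pics/c5.png

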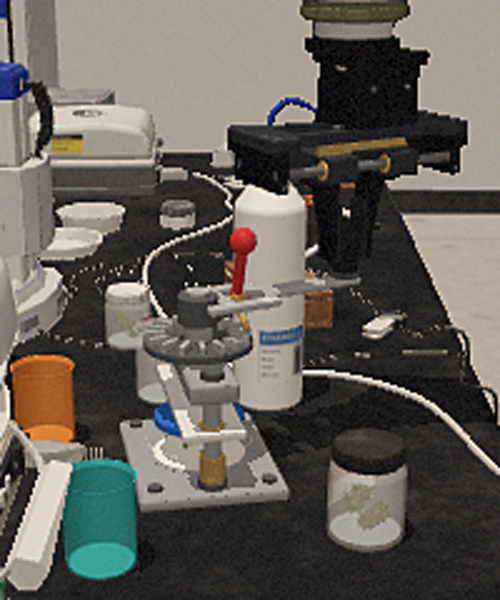

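The bottle is still upright and in place at (268,290), with the gripper in front of it, and the knob at (243,240) still leans to +y. Next is a full driving stroke.

arm_command(
  moves=[1.41, 0.06, 0, 5.8, 1.41, 0.06, 0, 5.8, 1.41, 0.06, 0, 5.8, 1.41, 0.06, 0, 5.8, 1.41, 0.06, 0, 5.8, 1.41, 0.06, 0, 5.8, 1.41, 0.06, 0, 5.8, 1.41, 0.06, 0, 5.8, 1.41, 0.06, 0, 5.8, 1.41, 0.06, 0, 5.8, 1.41, 0.06, 0, 5.8, 1.41, 0.06, 0, 5.8],
)

```text
time: 10.18
ee_pos: [0.4814, 0.0054, 0.1626]
eef_rot: [0.907, 0.421, -0.0, 0.001]
ft_force: [3.5, -5.9, -1.3]
width: 0.0214
grip_force: 25.0
```

arm_command(
  moves=[0, 0, 0, 0, 0, 0, 0, 0],
)

```text
time: 10.35
ee_pos: [0.4819, 0.006, 0.1626]
eef_rot: [0.906, 0.424, 0.0, 0.0]
ft_force: [3.7, -2.1, -1.6]
width: 0.0215
grip_force: 25.0
```

```bash
python3 -c "
from h import *
hh()"
```

```text
t 10.35 p [0.4819 0.006  0.1626] yaz -39.8 F [ 3.7 -2.1 -1.6] w 0.0215 g 25.002154991962016
h 0.9152794641550986 R 0.14058097332202757 tool h 0.9111359268784174 Ftool [0.8 4.1 1.6]
```

arm_command(
  moves=[-1.41, 0.07, 0, -5.8, -1.41, 0.07, 0, -5.8, -1.41, 0.07, 0, -5.8, -1.41, 0.07, 0, -5.8, -1.41, 0.07, 0, -5.8, -1.41, 0.07, 0, -5.8, -1.41, 0.07, 0, -5.8, -1.41, 0.07, 0, -5.8, -1.41, 0.07, 0, -5.8, -1.41, 0.07, 0, -5.8, -1.41, 0.07, 0, -5.8, -1.41, 0.07, 0, -5.8],
)

```text
time: 11.35
ee_pos: [0.4685, -0.1515, 0.1626]
eef_rot: [0.499, 0.867, 0.002, 0.001]
ft_force: [13.9, 5.8, -7.6]
width: 0.0209
grip_force: 25.0
```

arm_command(
  moves=[0, 0, 0, 0, 0, 0, 0, 0],
)

```text
time: 11.52
ee_pos: [0.4686, -0.1516, 0.1626]
eef_rot: [0.501, 0.865, 0.002, 0.001]
ft_force: [9.0, 3.4, -5.9]
width: 0.0209
grip_force: 25.0
```

arm_command(
  moves=[1.41, 0.07, 0, 5.8, 1.41, 0.07, 0, 5.8, 1.41, 0.07, 0, 5.8, 1.41, 0.07, 0, 5.8, 1.41, 0.07, 0, 5.8, 1.41, 0.07, 0, 5.8, 1.41, 0.07, 0, 5.8, 1.41, 0.07, 0, 5.8, 1.41, 0.07, 0, 5.8, 1.41, 0.07, 0, 5.8, 1.41, 0.07, 0, 5.8, 1.41, 0.07, 0, 5.8],
)

```text
time: 12.52
ee_pos: [0.4813, 0.0053, 0.1626]
eef_rot: [0.907, 0.421, -0.0, 0.001]
ft_force: [4.3, -6.6, -1.7]
width: 0.0212
grip_force: 25.0
```

arm_command(
  moves=[0, 0, 0, 0, 0, 0, 0, 0],
)

```text
time: 12.68
ee_pos: [0.4817, 0.0058, 0.1626]
eef_rot: [0.906, 0.424, 0.0, 0.0]
ft_force: [5.8, -2.3, -2.6]
width: 0.0215
grip_force: 25.0
```

```bash
python3 -c "
from h import *
hh()"
```

```text
t 12.6833 p [0.4817 0.0058 0.1626] yaz -39.8 F [ 5.8 -2.3 -2.6] w 0.0215 g 25.00349964480847
h 0.9132214386007725 R 0.14057625099736223 tool h 0.911419606775648 Ftool [1.9 5.9 2.6]
```

arm_command(
  moves=[-1.41, 0.08, 0, -5.8, -1.41, 0.08, 0, -5.8, -1.41, 0.08, 0, -5.8, -1.41, 0.08, 0, -5.8, -1.41, 0.08, 0, -5.8, -1.41, 0.08, 0, -5.8, -1.41, 0.07, 0, -5.8, -1.41, 0.07, 0, -5.8, -1.41, 0.07, 0, -5.8, -1.41, 0.07, 0, -5.8, -1.41, 0.07, 0, -5.8, -1.41, 0.07, 0, -5.8],
)

```text
time: 13.68
ee_pos: [0.4687, -0.1517, 0.1626]
eef_rot: [0.499, 0.867, 0.002, 0.001]
ft_force: [12.8, 7.6, -7.4]
width: 0.0212
grip_force: 25.0
```

arm_command(
  moves=[0, 0, 0, 0, 0, 0, 0, 0],
)

```text
time: 13.85
ee_pos: [0.4688, -0.1518, 0.1626]
eef_rot: [0.501, 0.865, 0.002, 0.001]
ft_force: [10.3, 3.1, -5.0]
width: 0.0211
grip_force: 25.0
```

arm_command(
  moves=[1.41, 0.07, 0, 5.8, 1.41, 0.07, 0, 5.8, 1.41, 0.07, 0, 5.8, 1.41, 0.07, 0, 5.8, 1.41, 0.07, 0, 5.8, 1.41, 0.07, 0, 5.8],
)

```text
time: 14.35
ee_pos: [0.4508, -0.0711, 0.1627]
eef_rot: [0.739, 0.674, 0.001, 0.002]
ft_force: [17.2, -5.8, -14.7]
width: 0.021
grip_force: 25.0
```

```bash
python3 -c "
from h import *
hh()"
```

```text
t 14.35 p [ 0.4508 -0.0711  0.1627] yaz -5.3 F [ 17.2  -5.8 -14.7] w 0.021 g 25.02544560469687
h 0.3121139838436331 R 0.13932969299270787 tool h 0.3088165837344873 Ftool [-4.1 17.6 14.8]
```

arm_command(
  moves=[1.41, 0.12, 0, 5.8, 1.41, 0.12, 0, 5.8, 1.41, 0.07, 0, 5.8, 1.41, 0.07, 0, 5.8, 1.41, 0.07, 0, 5.8, 1.41, 0.07, 0, 5.8, 0, 0, 0, 0, 0, 0, 0, 0],
)

```text
time: 15.02
ee_pos: [0.4821, 0.0062, 0.1626]
eef_rot: [0.905, 0.425, -0.0, -0.0]
ft_force: [-0.3, -0.3, 0.5]
width: 0.021
grip_force: 25.0
```

```bash
python3 -c "
from h import *
hh()"
```

```text
t 15.0167 p [0.4821 0.0062 0.1626] yaz -39.7 F [-0.3 -0.3  0.5] w 0.021 g 24.999344469979405
h 0.9170978198281338 R 0.14054543287722066 tool h 0.9090367901993345 Ftool [-0.5 -0.  -0.5]
```

Still no stop. Next stroke, in short calls so I can see when it reaches the stop.

arm_command(
  moves=[-1.41, 0.08, 0, -5.8, -1.41, 0.08, 0, -5.8, -1.41, 0.08, 0, -5.8, -1.41, 0.08, 0, -5.8, -1.41, 0.08, 0, -5.8, -1.41, 0.08, 0, -5.8, -1.41, 0.08, 0, -5.8, -1.41, 0.08, 0, -5.8, -1.41, 0.07, 0, -5.8, -1.41, 0.07, 0, -5.8, -1.41, 0.07, 0, -5.8, -1.41, 0.07, 0, -5.8],
)

```text
time: 16.02
ee_pos: [0.4692, -0.1527, 0.1626]
eef_rot: [0.499, 0.867, 0.001, 0.001]
ft_force: [9.1, 6.7, -5.9]
width: 0.0211
grip_force: 25.0
```

arm_command(
  moves=[0, 0, 0, 0, 0, 0, 0, 0, 1.41, 0.1, 0, 5.8, 1.41, 0.1, 0, 5.8, 1.41, 0.07, 0, 5.8],
)

```text
time: 16.43
ee_pos: [0.4538, -0.113, 0.1626]
eef_rot: [0.628, 0.778, 0.001, 0.0]
ft_force: [8.5, 1.1, -5.6]
width: 0.0209
grip_force: 25.0
```

arm_command(
  moves=[1.41, 0.07, 0, 5.8, 1.41, 0.07, 0, 5.8],
)

```text
time: 16.6
ee_pos: [0.4504, -0.0855, 0.1626]
eef_rot: [0.704, 0.71, 0.0, 0.001]
ft_force: [8.1, -4.8, -6.4]
width: 0.0213
grip_force: 25.0
```

```bash
python3 -c "
from h import *
hh()"
```

```text
t 16.6 p [ 0.4504 -0.0855  0.1626] yaz 0.5 F [ 8.1 -4.8 -6.4] w 0.0213 g 24.9978147726506
h 0.2087022146676585 R 0.13907214618455646 tool h 0.2064196835159011 Ftool [-4.9  8.1  6.4]
```

arm_command(
  moves=[1.41, 0.09, 0, 5.8, 1.41, 0.07, 0, 5.8],
)

```text
time: 16.77
ee_pos: [0.4526, -0.0578, 0.1626]
eef_rot: [0.772, 0.636, -0.001, 0.0]
ft_force: [4.5, -3.3, -3.2]
width: 0.021
grip_force: 25.0
```

arm_command(
  moves=[1.41, 0.07, 0, 5.8, 1.41, 0.07, 0, 5.8],
)

```text
time: 16.93
ee_pos: [0.4604, -0.0307, 0.1626]
eef_rot: [0.832, 0.554, -0.001, 0.0]
ft_force: [-0.2, -4.0, 0.7]
width: 0.0209
grip_force: 25.0
```

arm_command(
  moves=[1.41, 0.07, 0, 5.8, 1.41, 0.07, 0, 5.8, 1.41, 0.07, 0, 5.8, 0, 0, 0, 0, 0, 0, 0, 0],
)

```text
time: 17.35
ee_pos: [0.4803, 0.004, 0.1624]
eef_rot: [0.906, 0.424, -0.004, -0.0]
ft_force: [-16.3, -5.6, 14.8]
width: 0.0213
grip_force: 25.0
```

```bash
python3 -c "
from h import *
import cv2
hh()
b=r.camera('side')[160:280,220:340,::-1]
cv2.imwrite('pics/c6.png',cv2.resize(b,None,fx=4,fy=4,interpolation=cv2.INTER_CUBIC))"
```

```text
t 17.35 p [0.4803 0.004  0.1624] yaz -39.8 F [-16.3  -5.6  14.8] w 0.0213 g 25.01340980641544
h 0.8973915340552985 R 0.14056670675337044 tool h 0.9110130376513375 Ftool [-14.8  -9.  -14.7]
```

View pics/c6.png

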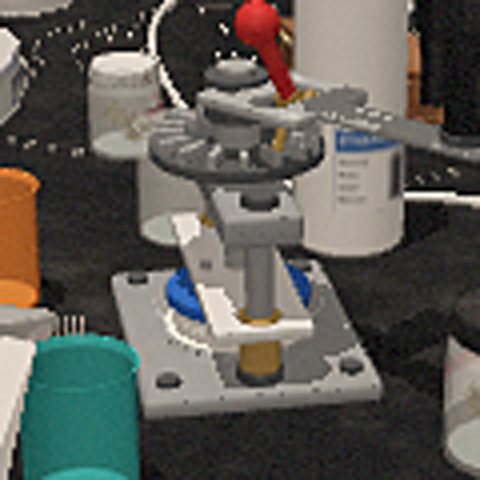

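There is 15 N of tangential resistance at h≈0.90, where earlier strokes ran free to 0.917. The plate bar at (265,330) is low, so this is probably the stop. To confirm, I swing back about 0.6 rad and drive again; it should block within one tooth.

arm_command(
  moves=[-1.41, 0.06, 0, -5.8, -1.41, 0.06, 0, -5.8, -1.41, 0.07, 0, -5.8, -1.41, 0.07, 0, -5.8, -1.41, 0.07, 0, -5.8, -1.41, 0.07, 0, -5.8, -1.41, 0.07, 0, -5.8, 0, 0, 0, 0],
)

```text
time: 18.07
ee_pos: [0.4506, -0.0886, 0.1626]
eef_rot: [0.701, 0.713, 0.0, 0.001]
ft_force: [5.2, -2.3, -3.9]
width: 0.0213
grip_force: 25.0
```

arm_command(
  moves=[0.7, 0.02, 0, 2.9, 0.7, 0.02, 0, 2.9],
)

```text
time: 18.23
ee_pos: [0.4508, -0.0724, 0.1626]
eef_rot: [0.738, 0.674, 0.0, 0.0]
ft_force: [3.1, -3.1, -1.6]
width: 0.0214
grip_force: 25.0
```

arm_command(
  moves=[0.7, 0.02, 0, 2.9, 0.7, 0.02, 0, 2.9],
)

```text
time: 18.4
ee_pos: [0.4526, -0.0582, 0.1625]
eef_rot: [0.771, 0.636, -0.0, 0.0]
ft_force: [1.0, -2.6, -0.9]
width: 0.0216
grip_force: 25.0
```

arm_command(
  moves=[0.7, 0.02, 0, 2.9, 0.7, 0.02, 0, 2.9],
)

```text
time: 18.57
ee_pos: [0.4551, -0.0464, 0.1625]
eef_rot: [0.803, 0.596, -0.002, 0.001]
ft_force: [-6.5, -15.9, 4.8]
width: 0.021
grip_force: 25.0
```

```bash
python3 -c "
from h import *
hh()"
```

```text
t 18.5667 p [ 0.4551 -0.0464  0.1625] yaz -16.8 F [ -6.5 -15.9   4.8] w 0.021 g 25.000395043753088
h 0.49188935252508537 R 0.13968977312732542 tool h 0.5094216577384052 Ftool [-17.1  -1.6  -4.7]
```

It blocks again exactly one tooth earlier (h≈0.49) with 17 N, well over the 4 N needed to drive, so the plate is at its stop. I unload, open and lift off.

arm_command(
  moves=[-0.5, 0, 0, 0, 0, 0, 0, 0],
)

```text
time: 18.73
ee_pos: [0.4542, -0.0501, 0.1625]
eef_rot: [0.802, 0.598, -0.001, 0.0]
ft_force: [-1.7, -5.0, 1.1]
width: 0.0212
grip_force: 25.0
```

arm_command(
  moves=[0, 0, 0, 0, 0, 0, 0, 0, 0, 0, 0, 0, 0, 0, 0, 0, 0, 0, 0, 0, 0, 0, 0, 0, 0, 0, 0, 0, 0, 0, 0, 0],
  fingers=100,
)

```text
time: 19.4
ee_pos: [0.4552, -0.0482, 0.1625]
eef_rot: [0.802, 0.597, 0.0, -0.0]
ft_force: [0.2, -0.6, 0.0]
width: 0.0668
grip_force: 0.0
```

arm_command(
  moves=[0, 0, -1, 0, 0, 0, -2, 0, 0, 0, -3, 0, 0, 0, -3, 0, 0, 0, -3, 0, 0, 0, -3, 0, 2, 0, -3, 0, 3, 0, 0, 0, 3, 0, 0, 0, 3, 0, 0, 0, 0, 0, 0, 0, 0, 0, 0, 0],
)

```text
time: 20.4
ee_pos: [0.4867, 0.0589, 0.3432]
eef_rot: [0.801, 0.598, 0.0, -0.0]
ft_force: [-0.5, -0.7, -0.5]
width: 0.0873
grip_force: 0.0
```

```bash
python3 -c "
from h import *
import cv2
st()
b=r.camera('side')[110:290,200:400,::-1];a=r.camera('top')[140:320,260:460,::-1]
cv2.imwrite('pics/c7.png',cv2.resize(np.hstack([b,a]),None,fx=2,fy=2,interpolation=cv2.INTER_CUBIC))"
```

```text
t 20.4 p [0.4867 0.0589 0.3432] yaz -16.5 F [-0.5 -0.7 -0.5] w 0.0873 g 0.0
```

View pics/c7.png

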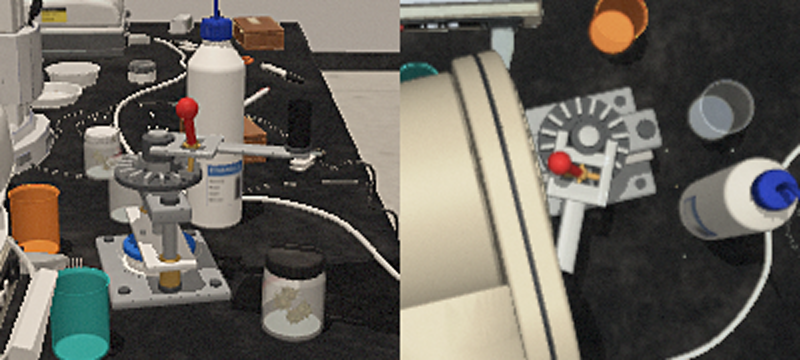

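The side and top crops show the knob still on the +y side at (560,162). The plate is down on the dish, the bottle, jar and beaker are where they began, and the arm is clear, so I hand in.

```bash
python3 -c "
from bench import r
print(r.close_job())"
```

```text
the job is handed in; nothing more can be done
None
```

The job is handed in: the lever is flipped to +y, the plate is down against its stop and clamping the dish, the bottle, jar and beaker look unmoved in the final pictures, and the gripper is released and clear at about 20 s; no verdict came back.

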